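# Shut the cap cabinet

### The job

Shut up the small cap cabinet for the night: with the fingertips, push both of its drawers fully home and push the sliding cover on its top all the way to the right so that it covers the well of caps. Only push, without gripping anything, and leave the bottles and the other loose things standing or lying where they are.

Things in the scene. Friction and masses are not known exactly. Their poses are not given: they have to be found in the camera images.
- cabinet: White cap cabinet fixed to the table, 180 deep (x) x 290 wide (y) x 120 mm high. Origin: centre of its underside. x points to its back, y to its left as the robot sees it; the front faces the robot, turned up to 0.25 rad. Two drawers side by side below; above z 75 mm a deck, 49 mm behind the shut drawer faces: well of black caps in its right half, sliding cover on top, between guides along y.
- drawer_left (a joint): Opening of the left (+y) drawer in m: 0 shut (end stop), 0.085 fully out; starts 0.03 to 0.07. Slides along the cabinet's x axis with about 2 N of friction, stays where it is left, no catch.
- drawer_right (a joint): The same for the right (-y) drawer.
- drawer_left_face (a point): Middle of the outer face of the left drawer's front, moves with it; axes as the cabinet's, the face looks to -x. Plain metal front without handle, 134 wide (y), 58 high (13.5 to 71.5 mm above the table), 14 mm thick, with a flat card frame standing out 2 mm. Shut, the point lies at (-0.104, 0.0715, 0.0425) m in the cabinet's frame.
- drawer_right_face (a point): The same for the right drawer; shut it lies at (-0.104, -0.0715, 0.0425) m in the cabinet's frame.
- cover (a joint): Sliding cover in m: 0 shut, fully right over the well (end stop); 0.140 fully left (open); starts 0.08 to 0.135. Slides along the cabinet's y axis with about 1.5 N of friction, stays where it is left.
- cover_tab (a point): Centre of the upright left (+y) face of the push tab on the cover's left edge, moves with the cover; axes as the cabinet's. Face 96 wide (x), 32 high, 112.5 to 144.5 mm above the table; push it to -y to shut. The tab slopes off to the right. Shut, it lies at (0.0175, -0.002, 0.1285) m in the cabinet's frame. The deck left of it is 110 mm high; guides 120 mm high, 68 mm either side in x.
- bottle_a: Loose bottle of drink, 77 mm across, 222 mm high, standing to the right, in front of the funnel; origin at the centre of its foot. Leave alone.
- label_roll: Loose roll of white labels, 82 mm across, 38 mm high, lying to the left of the cabinet; origin under its centre. Leave alone.
- funnel: Loose funnel standing on its rim, 101 x 122 x 108 mm, to the right of the cabinet; origin under its centre. Leave alone.
- cap_key: Loose ring key for caps, 53 x 180 x 14 mm, lying to the right in front of the cabinet; origin under its centre, long along its y. Leave alone.
- tape_roll: Loose roll of tape, 98 mm across, 25 mm high, to the left of the cabinet; origin under its centre. Leave alone.
- cap_a: Loose black bottle cap, 33 mm across, 19 mm high, on the table to the left in front of the cabinet; origin under its centre. Leave alone.

How it is judged:
By the outcome, as a careful person would: the job done as asked, in the order asked, and still so for the second after the job is handed in, with the robot touching nothing.
It also fails if it takes over 67 s, if anything falls off the work surface, if the arm or the gripper's body presses on something with over 40 N, if the wrist force passes 120 N, or if a joint passes its speed limit or range.

### The arm

A 7-joint arm with a two-finger parallel gripper is mounted at the origin on a cart in front of the work surface, level with it; the furniture and walls round the work are solid. World frame = base frame: x ahead of the robot, y to its left, z up, the work surface at z = 0. Lengths are in m, angles in rad, forces in N, time in s.
With the tool pointing down it reaches from about 0.425 to 0.875 m from the base axis. Payload 8.4 kg.
Tool frame: the origin (TCP) lies between the finger pads; the fingertips stand 17 mm ahead of it and the grasp point (between the pads) lies 2 mm behind it; z points along the fingers, y is the line along which they close (so a half turn about z gives the same grasp; the last joint's range is limited). The gripper opens to 85 mm and grips with 20 to 120 N. Pads are 22 mm wide; open, the fingers measure 114 mm over their backs; the gripper's body (76 mm by 85 mm) begins 54 mm behind the grasp point. The pads swing forward as they close: fully open they stand 13 mm farther back than shut.
Start: joints at [-1.394, 0.333, 0.04, 1.465, -0.013, 1.343, -0.059], TCP at [0.177, 0.625, 0.248] pointing down, gripper open.
Joint ranges: [-2.58, 2.58], [-0.38, 2.09], [-1.3, 1.39], [0.25, 2.4], [-1.5, 4.64], [0.08, 2.09], [-2.65, 2.65]. Speed limits (rad/s): [2.22, 2.22, 2.79, 2.79, 3.14, 3.14, 3.14].

### API

Orientations are given as a unit quaternion [w, x, y, z].
In Python, from workcell import robot, cams, hand_in gives the robot as it stands.
- The arm moves only by the tool servo_tool, never from a script. Its argument "steps" is a list of rows, each a list of 2 entries, a list of its own where there are three numbers: the shift along the world's x, y, z in mm, then the turn about the world's z in degrees. In form: [[[tx, ty, tz], twist], ...]. A call has exactly 10 rows; each row shifts and turns the commanded pose from where the row before left it; what a row does not reach is not made up. A row lasts 1/12 s, in which the tool goes at most 41.7 mm and 7.16 degrees, less where a joint would pass 70% of its speed; a pose out of reach is approached as far as the arm can. A call with a gripper value outside its range is refused whole. "grip" is the finger opening in mm, from 0 to 85.4, set as the call begins (left out, the last holds). The fingers move at their own pace and stop on an object; "grip_force" is the grip in N (left out, the last holds). Time passes only in rows, so rows that do not move let the fingers close, or fill a call up. It gives the time, the measured TCP pose, the force, the opening and the grip force at its end, in the units of the state.
- robot.state(): the state, without advancing time (a new reading comes with each control period).
- cams.camera(name): name is "scene" or "top" or "wrist"; returns a dict with "pixels" (384x512x3 uint8, red, green, blue), "range_z" (384x512 float32, m along the optical axis (not along the pixel's ray), 0 where there is no reading), "fovy" (degrees; the focal length in pixels is half the picture's height over the tangent of half this angle, whatever the lens; pixels are square), "cx", "cy" (the principal point, pixels), "dist_coeffs" ([k1, k2, p1, p2, k3] as OpenCV has them; the pictures are not rectified), "origin" and "attitude" of the camera in the world. Camera axes: x right, y down, z forward; pixel columns grow to the right and rows downward; lengths in m; the calibration is good to about 2 mm. A picture is of the moment at which its call begins.
- hand_in(): hands the job in; it is judged then, once.
The state is a dict: "time": time; "q": joint angles; "dq": joint speeds; "effort": joint torques, N m; "position": TCP position; "orientation": TCP orientation; "force": force on the tool from outside, world axes, zero at the start; "wrist_torque": the same for the moment, N m; "finger_gap": opening from 0.0 (shut) to 1.0 (fully open); "grip_force": force on a finger pad.
Only numpy, scipy, OpenCV 4.12 (cv2) and the standard library are available. Lean on these libraries where they do the work, as an engineer would, in place of code of your own. Each camera call takes 0.05 s, during which the arm holds its last target. There are 200 camera calls.

## Working session

There is one attempt and no reset: what is moved stays moved. The work goes in short steps, Python scripts to look and compute and a tool call to move; the robot and the scene stay as the last step left them, time stands still between calls to the robot, and variables do not carry over. Pictures are saved under pics/ and viewed, at most 10 in all, crops included, and the job is handed in when it is done.

Besides the shell and the picture viewer there is one more tool, called as name(argument=value, ...), one argument or row to a line, values as JSON. servo_tool: Moves the arm, as the interface text tells. Its arguments: {"type":"object","properties":{"steps":{"type":"array"},"grip":{"type":"number"},"grip_force":{"type":"number"}},"required":["steps"]}

```bash
mkdir -p pics; cat > h.py <<'E'
import numpy as np, cv2
from scipy.spatial.transform import Rotation as R
from workcell import robot, cams, hand_in
def snap(name):
    c=cams.camera(name); h,w=c["pixels"].shape[:2]
    f=h/2/np.tan(np.radians(c["fovy"])/2)
    K=np.array([[f,0,c["cx"]],[0,f,c["cy"]],[0,0,1]])
    a=np.array(c["attitude"]); 
    M=a if a.shape==(3,3) else R.from_quat(a[[1,2,3,0]]).as_matrix()
    uv=np.stack(np.meshgrid(np.arange(w),np.arange(h)),-1).reshape(-1,1,2).astype(float)
    n=cv2.undistortPoints(uv,K,np.array(c["dist_coeffs"])).reshape(h,w,2)
    ray=np.dstack([n,np.ones((h,w))])
    z=c["range_z"]; P=(ray*z[...,None])@M.T+np.array(c["origin"]); P[z==0]=np.nan
    return c["pixels"],P,ray@M.T,np.array(c["origin"])
def save(n,img,s=1.5):
    cv2.imwrite("pics/"+n,cv2.resize(img[...,::-1],None,fx=s,fy=s))
E
python3 - <<'E'
from h import *
for n in ("scene","top"):
    p,P,ray,o=snap(n); save(n+"1.png",p); np.save(n+"P.npy",P); np.save(n+"I.npy",p); print(n,o,ray[192,256])
print(robot.state())
E
```

```text
scene [-0.16214974 -0.65304633  0.88452765] [ 0.57915181  0.5334204  -0.61670607]
top [0.32766213 0.0172708  1.34526294] [ 0.18909819 -0.00585615 -0.9821036 ]
{'time': 0.1, 'q': array([-1.39411824,  0.33385336,  0.03982443,  1.46618594, -0.01343393,
        1.34335159, -0.05848664]), 'dq': array([-5.48195214e-04, -7.42067463e-04, -4.30132206e-04, -3.28174745e-03,
       -3.84202908e-04, -1.48192826e-03,  9.48646073e-06]), 'effort': array([ 4.88472302e-03, -6.60016537e+01,  1.37091838e+00, -4.06462705e+01,
        1.72978471e-02,  8.96874553e-03,  2.94195490e-05]), 'position': array([0.17692724, 0.62503207, 0.24749953]), 'orientation': array([-7.89816415e-05,  1.37484047e-01,  9.90503685e-01, -7.62589848e-04]), 'force': array([-0.53341587, -0.07402758, -0.28837699]), 'wrist_torque': array([ 0.00526329, -0.01762871, -0.03065282]), 'grip_force': 0.0, 'finger_gap': 1.0008848448290153}
```

View pics/scene1.png

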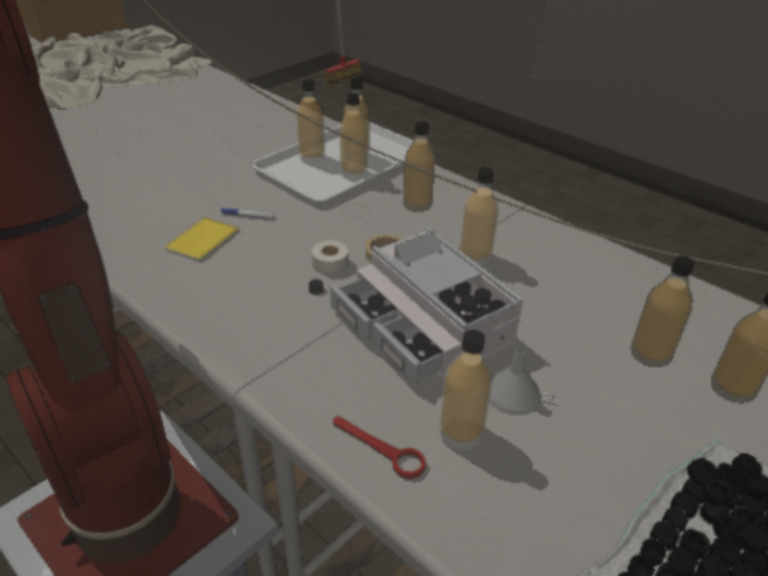

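View pics/top1.png

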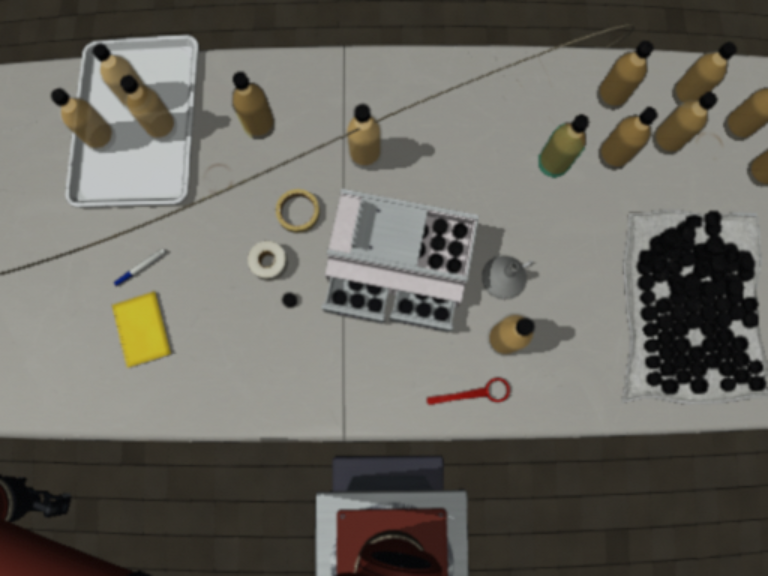

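The scene view shows the cabinet around px (430,310), both drawers out and the cover at the left. In the top view the cabinet spans px (325–478, 190–330), with bottle_a at (512,335), the key at (470,390) and a dark cable line crossing behind the cabinet.

```bash
python3 - <<'E'
from h import *
P=np.load("topP.npy"); I=np.load("topI.npy").astype(int)
def px(u,v): return P[int(v/1.5),int(u/1.5)].round(3)
for n,u,v in [("tab",366,225),("coverflat",400,235),("deckL",345,235),("bottle",525,327),("funnel",510,268),("label",258,262),("tape",282,212),("cap",290,299),("key",495,380),("keyend",432,401),("backbottle",362,112),("table",390,360)]: print(n,px(u,v))
for u in (150,205,450,500): # cable
    s=P[:,int(u/1.5)]; print("cable col",u,[(i,s[i].round(2)) for i in range(20,180) if s[i,2]>0.25][:3])
sub=np.zeros(P.shape[:2],bool); sub[120:225,210:325]=1
Z=P[...,2]
m=sub&(Z>0.095)&(Z<0.16)&(P[...,1]>-.2)
n,l,st,_=cv2.connectedComponentsWithStats(m.astype(np.uint8)); k=1+st[1:,4].argmax(); m=l==k
r=cv2.minAreaRect(P[m][:,:2].astype(np.float32)*1000); print("top rect",r,cv2.boxPoints(r).round(0).tolist())
m2=sub&(Z>0.125)&(Z<0.15)&m; q=P[m2]; print("tab pts",len(q),cv2.boxPoints(cv2.minAreaRect(q[:,:2].astype(np.float32)*1000)).round(0).tolist(),q[:,2].max())
m3=sub&(Z>0.03)&(Z<0.16)&(P[...,1]>-.2)
for y in np.arange(-.17,.15,.02):
    s=P[m3&(abs(P[...,1]-y)<.003)]
    if len(s): 
        i=s[:,0].argsort()[:3]; print(round(y,2),s[i].round(3).tolist())
E
```

```text
tab [0.695 0.045 0.12 ]
coverflat [ 0.677 -0.022  0.116]
deckL [0.679 0.089 0.114]
bottle [ 0.468 -0.247  0.222]
funnel [ 0.607 -0.249  0.109]
label [0.642 0.282 0.039]
tape [0.766 0.238 0.001]
cap [0.563 0.216 0.013]
key [ 0.382 -0.226  0.01 ]
keyend [ 0.34  -0.09   0.013]
backbottle [0.897 0.05  0.225]
table [ 0.428 -0.002 -0.   ]
cable col 150 [(147, array([0.64, 0.41, 0.34])), (148, array([0.64, 0.41, 0.34])), (149, array([0.64, 0.41, 0.34]))]
cable col 205 [(132, array([0.7 , 0.33, 0.3 ])), (133, array([0.69, 0.33, 0.3 ]))]
cable col 450 []
cable col 500 []
top rect ((675.0667724609375, -28.81390380859375), (291.2198486328125, 146.9123992919922), 78.08629608154297) [[573.0, -156.0], [717.0, -186.0], [777.0, 98.0], [633.0, 129.0]]
tab pts 292 [[577.0, -149.0], [714.0, -178.0], [768.0, 82.0], [632.0, 111.0]] 0.14998065032980024
-0.17 [[0.635, -0.169, 0.113], [0.637, -0.168, 0.118], [0.639, -0.168, 0.12]]
-0.15 [[0.54, -0.147, 0.064], [0.545, -0.149, 0.076], [0.548, -0.149, 0.078]]
-0.13 [[0.486, -0.129, 0.073], [0.49, -0.129, 0.067], [0.493, -0.129, 0.067]]
-0.11 [[0.486, -0.112, 
[... 261 characters left out ...]
], [0.498, -0.049, 0.056]]
-0.03 [[0.502, -0.031, 0.033], [0.502, -0.03, 0.055], [0.504, -0.03, 0.063]]
-0.01 [[0.508, -0.012, 0.037], [0.508, -0.012, 0.057], [0.509, -0.008, 0.054]]
0.01 [[0.539, 0.01, 0.063], [0.541, 0.01, 0.036], [0.543, 0.01, 0.061]]
0.03 [[0.507, 0.029, 0.072], [0.508, 0.029, 0.043], [0.508, 0.032, 0.063]]
0.05 [[0.51, 0.048, 0.047], [0.511, 0.052, 0.042], [0.511, 0.048, 0.063]]
0.07 [[0.515, 0.068, 0.042], [0.515, 0.07, 0.058], [0.516, 0.071, 0.035]]
0.09 [[0.519, 0.092, 0.057], [0.519, 0.089, 0.057], [0.519, 0.09, 0.032]]
0.11 [[0.522, 0.109, 0.035], [0.523, 0.108, 0.055], [0.523, 0.111, 0.052]]
0.13 [[0.529, 0.128, 0.039], [0.529, 0.13, 0.058], [0.529, 0.132, 0.034]]
```

```bash
python3 - <<'E'
from h import *
O=np.array([.658,-.025]); a=-.2077; X=np.array([np.cos(a),np.sin(a)]); Y=np.array([-X[1],X[0]])
for n in ("top","scene"):
    P=np.load(n+"P.npy"); d=P[...,:2]-O; lx=d@X; ly=d@Y; z=P[...,2]
    m=(abs(lx-.0175)<.058)&(ly>-.01)&(ly<.145)&(z>.128)&(z<.155)
    print(n,"tab n",m.sum(),"ly pct",np.percentile(ly[m],[2,25,50,75,98]).round(3),"lx",np.percentile(lx[m],[2,98]).round(3),"z",np.percentile(z[m],[5,95]).round(3))
    for s in (-1,1):
        f=(abs(ly-s*.0715)<.05)&(lx<-.1)&(lx>-.2)&(z>.025)&(z<.06)
        print(" face",s,f.sum(),"lx",np.percentile(lx[f],[2,10,25,50]).round(4))
P=np.load("topP.npy"); z=P[...,2]
# cable pixels: line in top picture
for u in range(5,430,30):
    v=int((272-(u*1.5)*0.392)/1.5); 
    if v<8: break
    w=P[max(v-9,0):v+10,u]; k=np.nanargmax(w[:,2]); print(u,w[k].round(2),end=";")
E
```

```text
top tab n 242 ly pct [0.076 0.082 0.088 0.093 0.098] lx [-0.028  0.065] z [0.129 0.147]
 face -1 300 lx [-0.1515 -0.1507 -0.1274 -0.1185]
 face 1 315 lx [-0.1602 -0.1591 -0.1356 -0.1262]
scene tab n 210 ly pct [0.071 0.079 0.083 0.088 0.093] lx [-0.027  0.066] z [0.129 0.142]
 face -1 312 lx [-0.1495 -0.1484 -0.1476 -0.1464]
 face 1 259 lx [-0.158  -0.157  -0.1562 -0.155 ]
5 [0.53 0.58 0.48];35 [0.56 0.53 0.44];65 [0.59 0.48 0.39];95 [0.63 0.42 0.36];125 [0.68 0.36 0.31];155 [0.73 0.28 0.28];185 [0.78 0.21 0.24];215 [0.83 0.13 0.21];245 [0.89 0.04 0.23];275 [ 0.95 -0.06  0.14];305 [ 1.01 -0.16  0.12];335 [ 1.07 -0.26  0.1 ];365 [ 1.12 -0.37  0.09];395 [ 1.17 -0.48  0.09];425 [ 1.87 -1.03 -0.79];
```

servo_tool(
  steps=[
    [[15,-20,0],1],
    [[17,-22,0],1],
    [[17,-22,0],1],
    [[17,-22,0],0.9],
    [[17,-22,0],0],
    [[17,-22,0],0],
    [[17,-22,0],0],
    [[17,-22,0],0],
    [[17,-22,0],0],
    [[16,-22,0],0],
  ],
  grip=0,
)

```text
time: 0.93
position: [0.3447, 0.406, 0.248]
orientation: [-0.0, 0.104, 0.995, -0.0]
force: [0.5, -0.2, 0.0]
finger_gap: -0.002
grip_force: 0.0
```

servo_tool(
  steps=[
    [[12,-32,0],0],
    [[12,-32,0],0],
    [[12,-32,0],0],
    [[12,-32,0],0],
    [[12,-32,0],0],
    [[12,-32,0],0],
    [[12,-32,0],0],
    [[12,-32,0],0],
    [[12,-32,0],0],
    [[9,-29,0],0],
  ],
)

```text
time: 1.77
position: [0.4614, 0.0881, 0.2482]
orientation: [0.0, 0.104, 0.995, -0.0]
force: [-0.0, -0.1, -0.3]
finger_gap: -0.001
grip_force: 0.0
```

servo_tool(
  steps=[
    [[0,0,-25],0],
    [[0,0,-25],0],
    [[0,0,-25],0],
    [[0,0,-25],0],
    [[0,0,-25],0],
    [[0,0,-25],0],
    [[0,0,-25],0],
    [[0,0,-15],0],
    [[0,0,0],0],
    [[0,0,0],0],
  ],
)

```text
time: 2.6
position: [0.4604, 0.09, 0.058]
orientation: [-0.001, 0.104, 0.995, -0.001]
force: [0.1, -0.7, -0.2]
finger_gap: 0.001
grip_force: 0.0
```

servo_tool(
  steps=[
    [[10,-2.1,0],0],
    [[10,-2.1,0],0],
    [[10,-2.1,0],0],
    [[8,-1.7,0],0],
    [[6,-1.2,0],0],
    [[6,-1.2,0],0],
    [[6,-1.2,0],0],
    [[6,-1.2,0],0],
    [[6,-1.2,0],0],
    [[6,-1.2,0],0],
  ],
)

```text
time: 3.43
position: [0.5352, 0.0748, 0.0581]
orientation: [-0.0, 0.104, 0.995, -0.0]
force: [-3.3, -0.9, 1.4]
finger_gap: -0.0
grip_force: 1.4
```

servo_tool(
  steps=[
    [[4,-0.8,0],0],
    [[4,-0.8,0],0],
    [[3,-0.6,0],0],
    [[2,-0.4,0],0],
    [[2,-0.4,0],0],
    [[1,-0.2,0],0],
    [[1,-0.2,0],0],
    [[1,-0.2,0],0],
    [[0,0,0],0],
    [[0,0,0],0],
  ],
)

```text
time: 4.27
position: [0.5532, 0.0718, 0.0584]
orientation: [0.0, 0.104, 0.995, 0.0]
force: [-0.8, 0.3, -0.9]
finger_gap: 0.003
grip_force: 0.6
```

servo_tool(
  steps=[
    [[1,-0.2,0],0],
    [[1,-0.2,0],0],
    [[1,-0.2,0],0],
    [[1,-0.2,0],0],
    [[1,-0.2,0],0],
    [[1,-0.2,0],0],
    [[0,0,0],0],
    [[0,0,0],0],
    [[0,0,0],0],
    [[0,0,0],0],
  ],
)

```text
time: 5.1
position: [0.5593, 0.0704, 0.0585]
orientation: [0.0, 0.104, 0.995, 0.0]
force: [-0.3, 0.2, -0.0]
finger_gap: 0.003
grip_force: 0.0
```

servo_tool(
  steps=[
    [[1,-0.2,0],0],
    [[1,-0.2,0],0],
    [[1,-0.2,0],0],
    [[1,-0.2,0],0],
    [[0,0,0],0],
    [[0,0,0],0],
    [[0,0,0],0],
    [[0,0,0],0],
    [[0,0,0],0],
    [[0,0,0],0],
  ],
)

```text
time: 5.93
position: [0.5628, 0.0697, 0.0582]
orientation: [-0.0, 0.104, 0.995, -0.0]
force: [-4.3, 0.8, 3.0]
finger_gap: 0.003
grip_force: 2.4
```

servo_tool(
  steps=[
    [[1,-0.2,0],0],
    [[1,-0.2,0],0],
    [[1,-0.2,0],0],
    [[0,0,0],0],
    [[0,0,0],0],
    [[0,0,0],0],
    [[0,0,0],0],
    [[0,0,0],0],
    [[0,0,0],0],
    [[0,0,0],0],
  ],
)

```text
time: 6.77
position: [0.5629, 0.0697, 0.0578]
orientation: [-0.003, 0.103, 0.995, 0.0]
force: [-18.3, 3.4, 13.1]
finger_gap: 0.002
grip_force: 9.3
```

servo_tool(
  steps=[
    [[-9,1.9,0],0],
    [[-9,1.9,0],0],
    [[-9,1.9,0],0],
    [[-9,1.9,0],0],
    [[-9,1.9,0],0],
    [[-9,1.9,0],0],
    [[-9,1.9,0],0],
    [[-9,1.9,0],0],
    [[-9,1.9,0],0],
    [[-9,1.9,0],0],
  ],
)

```text
time: 7.6
position: [0.4751, 0.0882, 0.0584]
orientation: [0.0, 0.104, 0.995, 0.0]
force: [0.7, 0.2, 0.7]
finger_gap: 0.004
grip_force: 0.0
```

servo_tool(
  steps=[
    [[-3,-15,0],0],
    [[-3,-15,0],0],
    [[-3,-15,0],0],
    [[-3,-15,0],0],
    [[-3,-15,0],0],
    [[-3,-15,0],0],
    [[-3,-15,0],0],
    [[-3,-15,0],0],
    [[-3,-15,0],0],
    [[-2,-5,0],0],
  ],
)

```text
time: 8.43
position: [0.4463, -0.0537, 0.0584]
orientation: [0.0, 0.105, 0.994, -0.0]
force: [0.9, -0.3, 0.8]
finger_gap: 0.002
grip_force: 0.0
```

servo_tool(
  steps=[
    [[9,-1.9,0],0],
    [[9,-1.9,0],0],
    [[9,-1.9,0],0],
    [[8,-1.7,0],0],
    [[7,-1.5,0],0],
    [[7,-1.5,0],0],
    [[7,-1.5,0],0],
    [[7,-1.5,0],0],
    [[7,-1.5,0],0],
    [[6,-1.2,0],0],
  ],
)

```text
time: 9.27
position: [0.5234, -0.0681, 0.058]
orientation: [-0.0, 0.104, 0.995, -0.0]
force: [-2.7, 2.1, -0.5]
finger_gap: -0.001
grip_force: 1.3
```

servo_tool(
  steps=[
    [[2,-0.4,0],0],
    [[2,-0.4,0],0],
    [[2,-0.4,0],0],
    [[1,-0.2,0],0],
    [[1,-0.2,0],0],
    [[1,-0.2,0],0],
    [[1,-0.2,0],0],
    [[1,-0.2,0],0],
    [[1,-0.2,0],0],
    [[1,-0.2,0],0],
  ],
)

```text
time: 10.1
position: [0.533, -0.0703, 0.058]
orientation: [-0.003, 0.104, 0.995, 0.0]
force: [-20.1, 4.3, 14.4]
finger_gap: 0.002
grip_force: 10.7
```

servo_tool(
  steps=[
    [[0,0,0],0],
    [[0,0,0],0],
    [[0,0,0],0],
    [[0,0,0],0],
    [[0,0,0],0],
    [[0,0,0],0],
    [[0,0,0],0],
    [[0,0,0],0],
    [[0,0,0],0],
    [[0,0,0],0],
  ],
)

```text
time: 10.93
position: [0.533, -0.0703, 0.0579]
orientation: [-0.003, 0.104, 0.995, 0.0]
force: [-17.4, 3.0, 12.7]
finger_gap: -0.005
grip_force: 8.6
```

servo_tool(
  steps=[
    [[-10,2.1,0],0],
    [[-10,2.1,0],0],
    [[-10,2.1,0],0],
    [[-10,2.1,0],0],
    [[-5,1,20],0],
    [[-5,1,30],0],
    [[0,0,35],0],
    [[0,0,35],0],
    [[0,0,35],0],
    [[0,0,35],0],
  ],
)

```text
time: 11.77
position: [0.4852, -0.0605, 0.2502]
orientation: [0.001, 0.104, 0.995, 0.0]
force: [0.8, 1.0, -0.4]
finger_gap: -0.0
grip_force: 0.0
```

```bash
python3 - <<'E'
from h import *
O=np.array([.658,-.025]); a=-.2077; X=np.array([np.cos(a),np.sin(a)]); Y=np.array([-X[1],X[0]])
print(robot.state()["position"])
p,P,_,_=snap("scene"); save("scene2.png",p)
d=P[...,:2]-O; lx=d@X; ly=d@Y; z=P[...,2]
for s in (-1,1):
    f=(abs(ly-s*.0715)<.05)&(lx<-.09)&(lx>-.2)&(z>.025)&(z<.06)
    print(" face",s,f.sum(),"lx",np.percentile(lx[f],[2,10,25,50]).round(4))
E
```

```text
[ 0.48522051 -0.06048127  0.25017892]
 face -1 217 lx [-0.1037 -0.1028 -0.1021 -0.1012]
 face 1 173 lx [-0.1032 -0.1026 -0.1017 -0.1006]
```

View pics/scene2.png

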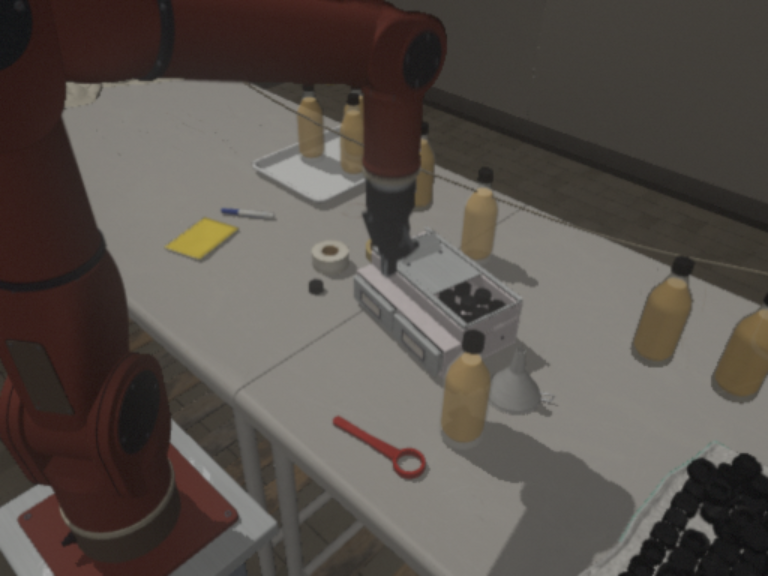

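Both drawer fronts (px (375,300) and (412,345)) are now flush and shut, and nothing else has moved. Next is the cover.

servo_tool(
  steps=[
    [[20,17,0],0],
    [[21,17,0],0],
    [[22,17,0],0],
    [[22,17,0],0],
    [[22,17,0],0],
    [[22,17,0],0],
    [[22,17,0],0],
    [[22,17,0],0],
    [[22,17,0],0],
    [[18,15,0],0],
  ],
)

```text
time: 12.65
position: [0.6998, 0.1092, 0.248]
orientation: [0.0, 0.103, 0.995, 0.0]
force: [0.2, 0.1, 0.9]
finger_gap: -0.004
grip_force: 0.0
```

servo_tool(
  steps=[
    [[0,0,-15],0],
    [[0,0,-15],0],
    [[0,0,-15],0],
    [[0,0,-5],0],
    [[0,0,0],0],
    [[0,0,0],0],
    [[0,0,0],0],
    [[0,0,0],0],
    [[0,0,0],0],
    [[0,0,0],0],
  ],
)

```text
time: 13.48
position: [0.6992, 0.1077, 0.1989]
orientation: [0.0, 0.104, 0.995, 0.0]
force: [-0.2, -0.1, 0.1]
finger_gap: 0.001
grip_force: 0.0
```

```bash
python3 - <<'E'
from h import *
O=np.array([.658,-.025]); a=-.2077; X=np.array([np.cos(a),np.sin(a)]); Y=np.array([-X[1],X[0]])
t=robot.state()["position"]; print(t,(t[:2]-O)@X,(t[:2]-O)@Y)
p,P,_,_=snap("wrist"); save("wrist1.png",p)
d=P[...,:2]-O; lx=d@X; ly=d@Y; z=P[...,2]
m=(abs(lx-.0175)<.04)&(ly>-.01)&(ly<.118)&(z>.135)&(z<.155); print(m.sum(),np.percentile(ly[m],[2,50,98]) if m.any() else 0)
E
```

```text
[0.69921221 0.1076986  0.1989476 ] 0.012962707292967316 0.13834498107970303
2969 [0.08294775 0.09204016 0.09757102]
```

View pics/wrist1.png

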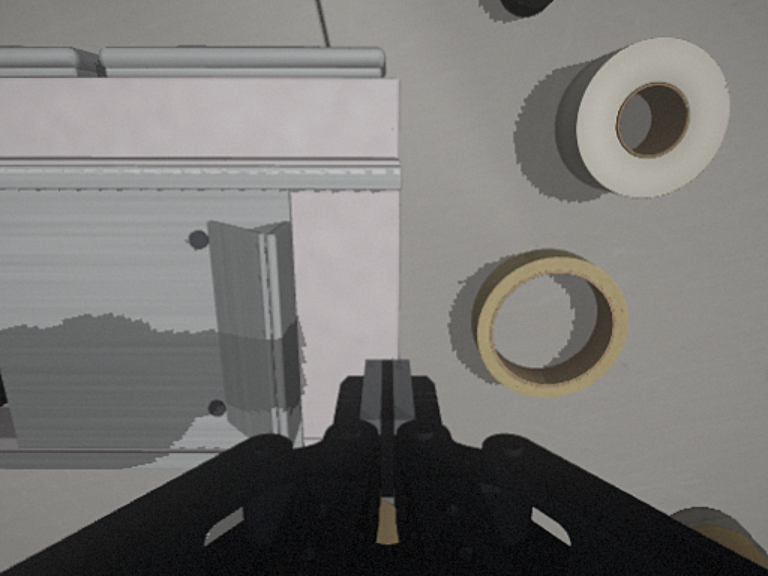

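The wrist view shows the tab's left face at px (290,330), the fingers at (387,370) over the pink deck to its left, and the cabinet's left edge at px 400. So there is clearance to come down.

servo_tool(
  steps=[
    [[0,0,-12],0],
    [[0,0,-12],0],
    [[0,0,-12],0],
    [[0,0,-12],0],
    [[0,0,-8],0],
    [[0,0,-4],0],
    [[0,0,0],0],
    [[0,0,0],0],
    [[0,0,0],0],
    [[0,0,0],0],
  ],
)

```text
time: 14.37
position: [0.6994, 0.1077, 0.1391]
orientation: [0.001, 0.104, 0.995, 0.0]
force: [-0.1, -0.2, -0.2]
finger_gap: 0.0
grip_force: 0.0
```

servo_tool(
  steps=[
    [[-1.2,-5.9,0],0],
    [[-1.2,-5.9,0],0],
    [[-1.2,-5.9,0],0],
    [[-1.2,-5.9,0],0],
    [[-1.2,-5.9,0],0],
    [[-1.2,-5.9,0],0],
    [[-1.2,-5.9,0],0],
    [[-1.2,-5.9,0],0],
    [[-1.2,-5.9,0],0],
    [[-1.2,-5.9,0],0],
  ],
)

```text
time: 15.2
position: [0.6868, 0.0483, 0.1384]
orientation: [-0.0, 0.104, 0.995, 0.0]
force: [-0.2, 2.3, 1.2]
finger_gap: -0.0
grip_force: 1.1
```

servo_tool(
  steps=[
    [[-1.2,-5.9,0],0],
    [[-1.2,-5.9,0],0],
    [[-1.2,-5.9,0],0],
    [[-1.2,-5.9,0],0],
    [[-1.2,-5.9,0],0],
    [[-1.2,-5.9,0],0],
    [[-1.2,-5.9,0],0],
    [[-1.2,-5.9,0],0],
    [[-0.8,-3.9,0],0],
    [[-0.4,-2,0],0],
  ],
)

```text
time: 16.03
position: [0.676, -0.0055, 0.1382]
orientation: [-0.0, 0.104, 0.995, -0.0]
force: [-0.8, 2.0, 0.4]
finger_gap: -0.001
grip_force: 0.8
```

servo_tool(
  steps=[
    [[-0.2,-1,0],0],
    [[-0.2,-1,0],0],
    [[-0.2,-1,0],0],
    [[-0.2,-1,0],0],
    [[-0.2,-1,0],0],
    [[-0.2,-1,0],0],
    [[-0.2,-1,0],0],
    [[-0.2,-1,0],0],
    [[-0.2,-1,0],0],
    [[-0.2,-1,0],0],
  ],
)

```text
time: 16.87
position: [0.6742, -0.0145, 0.1383]
orientation: [-0.0, 0.104, 0.995, -0.0]
force: [-0.7, 1.2, -0.6]
finger_gap: 0.002
grip_force: 0.8
```

servo_tool(
  steps=[
    [[-0.2,-1,0],0],
    [[-0.2,-1,0],0],
    [[-0.2,-1,0],0],
    [[-0.2,-1,0],0],
    [[-0.2,-1,0],0],
    [[0,0,0],0],
    [[0,0,0],0],
    [[0,0,0],0],
    [[0,0,0],0],
    [[0,0,0],0],
  ],
)

```text
time: 17.7
position: [0.6736, -0.0175, 0.1384]
orientation: [0.0, 0.103, 0.995, 0.001]
force: [0.4, 6.0, -0.1]
finger_gap: -0.004
grip_force: 3.2
```

servo_tool(
  steps=[
    [[-0.2,-1,0],0],
    [[-0.2,-1,0],0],
    [[-0.2,-1,0],0],
    [[0,0,0],0],
    [[0,0,0],0],
    [[0,0,0],0],
    [[0,0,0],0],
    [[0,0,0],0],
    [[0,0,0],0],
    [[0,0,0],0],
  ],
)

```text
time: 18.53
position: [0.6735, -0.0176, 0.1384]
orientation: [0.0, 0.102, 0.995, 0.002]
force: [3.2, 13.2, -1.0]
finger_gap: 0.003
grip_force: 6.5
```

The cover is at its end stop: the position holds while the force rises. I'll back off, lift and check.

servo_tool(
  steps=[
    [[1.6,7.8,0],0],
    [[2,9.8,0],0],
    [[2,9.8,0],0],
    [[0,0,15],0],
    [[0,0,25],0],
    [[0,0,30],0],
    [[0,0,30],0],
    [[0,0,10],0],
    [[0,0,0],0],
    [[0,0,0],0],
  ],
)

```text
time: 19.37
position: [0.6785, 0.0051, 0.2485]
orientation: [0.0, 0.104, 0.995, -0.0]
force: [0.1, 0.5, -0.3]
finger_gap: 0.004
grip_force: 0.0
```

servo_tool(
  steps=[
    [[-20,0,0],0],
    [[-20,0,0],0],
    [[-20,5,0],0],
    [[-20,10,0],0],
    [[-20,15,0],0],
    [[-20,15,0],0],
    [[-20,20,0],0],
    [[-20,20,0],0],
    [[-20,20,0],0],
    [[0,0,0],0],
  ],
)

```text
time: 20.2
position: [0.4943, 0.1146, 0.2467]
orientation: [-0.002, 0.101, 0.995, 0.0]
force: [1.0, 1.1, -0.3]
finger_gap: 0.002
grip_force: 0.0
```

```bash
python3 - <<'E'
from h import *
O=np.array([.658,-.025]); a=-.2077; X=np.array([np.cos(a),np.sin(a)]); Y=np.array([-X[1],X[0]])
A=[]
for n in ("top","scene"):
    p,P,_,_=snap(n); A.append(p)
    d=P[...,:2]-O; lx=d@X; ly=d@Y; z=P[...,2]
    m=(abs(lx-.0175)<.04)&(abs(ly)<.12)&(z>.135)&(z<.155); print(n,m.sum(),np.percentile(ly[m],[2,50,98]).round(4) if m.any() else 0)
    for s in (-1,1):
        f=(abs(ly-s*.0715)<.05)&(lx<-.09)&(lx>-.2)&(z>.025)&(z<.06)
        if f.any(): print(" face",s,f.sum(),np.percentile(lx[f],[2,10,25,50]).round(4))
save("end.png",A[1]); save("endtop.png",A[0])
E
```

```text
top 132 [-0.0185 -0.0098 -0.0025]
 face -1 61 [-0.1061 -0.1055 -0.1052 -0.1044]
 face 1 43 [-0.1054 -0.1053 -0.1048 -0.1041]
scene 103 [-0.0218 -0.0142 -0.007 ]
 face -1 213 [-0.1042 -0.1028 -0.1021 -0.1012]
 face 1 177 [-0.1034 -0.102  -0.1013 -0.1006]
```

View pics/end.png

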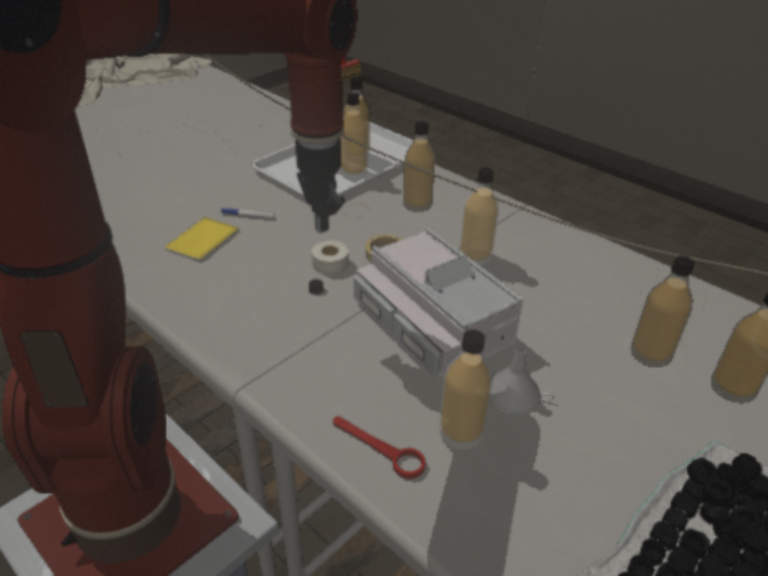

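View pics/endtop.png

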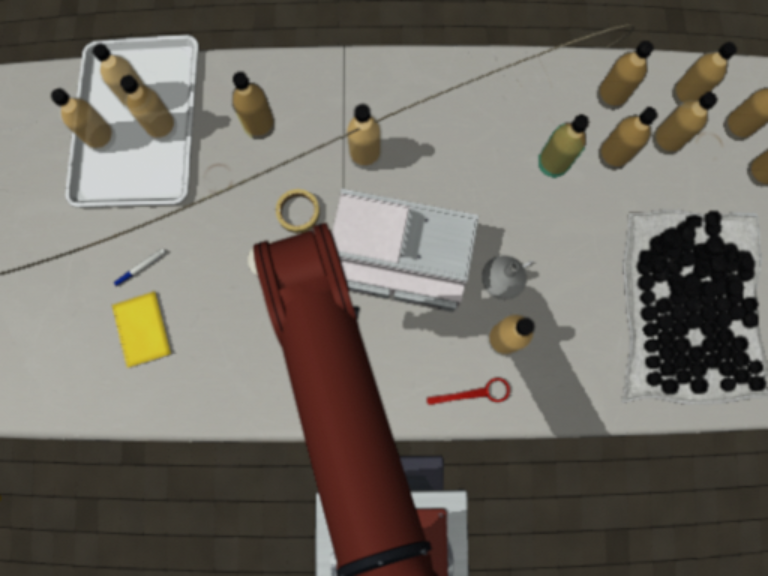

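The cover now lies over the well (px 440,240 in the top view) with its tab at local y ≈ -0.0025 m. Both drawer faces are at the shut position, and the loose things are where they were.

```bash
python3 -c "
from workcell import hand_in
print(hand_in())"
```

```text
the job is handed in; nothing more can be done
None
```

I pushed both drawers home and then slid the cover right, each to its end stop, left the loose things where they were, and handed the job in after about 20 s of robot time.

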